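# Put the shoe brush away in its lidded chest

### The job

Lift the lid of the wooden chest by its bow handle until it leans back on its stop and stays open by itself, without flinging or dropping it. Then pick up the shoe brush with the raised wooden grip and set it down gently, bristles down, flat on the cork mat in the chest's one empty compartment. Leave the lid open and leave all the other things on the bench and in the chest where they are.

Things in the scene. Friction and masses are not known exactly. Their poses are not given: they have to be found in the camera images.
- chest: Wooden chest fixed to the bench, 170 (x) x 304 (y) x 80 (z) mm without the lid, walls and floor 8 mm. Origin: centre of its underside; x points from the front (handle side) to the hinge, z up. Inside, two dividers along x, 6 mm thick with their tops 45 mm above the underside, make three compartments, each 154 (x) x 92-93 (y) mm, centred at y = -98, 0 and +98 mm.
- lid (a joint): Opening angle of the chest's lid (rad): 0 shut, 1.72 resting on its stop, a little past upright. The lid is a 170 x 304 x 10 mm board of about 0.4 kg, hinged on the chest's far top edge; it turns freely and falls shut unless it is past upright.
- lid_handle (a point): Middle of the steel bow handle's round bar, which lies in the plane of the lid, 40 mm beyond the lid's front edge. Bar 12 mm thick, 110 mm long along the chest's y, held at both ends by 12 mm round arms; 34 mm free between bar and lid edge. Shut, the bar is 85 mm above the bench, with free space beneath it (the low hammer lies a little nearer the robot). The point turns with the lid.
- lid_hinge (a point): Point on the lid's hinge line, in the middle of the chest's far top edge, 80 mm above the bench. The hinge line is the chest's y; the handle's bar swings about it at 210 mm radius.
- brush: Shoe brush lying loose on the bench, bristles down: black bristle block 118 x 46 mm from 0 to 27 mm height, wooden back 125 (x) x 52 (y) mm up to 41 mm, on it a raised wooden grip 90 (x) x 28 (y) mm from 41 to 71 mm height. Origin: centre of the bristles' underside; x along its length, z up. About 0.18 kg. Grasp the raised grip across its 28 mm width.
- pad: Thin cork mat, 140 (x) x 82 (y) x 3 (z) mm, fixed on the floor of the empty compartment (any of the three); its x is the chest's x and the compartment's length. Origin: centre of its underside, 8 mm above the bench. Hidden until the lid is open.
- tin: Closed round metal tin standing in another compartment, 60 mm diameter, 45 mm tall; origin: centre of its underside. Not to be moved.
- block: Cork sanding block in the remaining compartment, 100 x 55 x 35 mm; origin: centre of its underside. Not to be moved.
- hammer: Hammer lying on the bench between robot and chest; origin about its middle, at bench height. Not to be moved.
- dauber: Long-handled brush lying on the bench beyond the shoe brush; origin about its middle, at bench height. Not to be moved.
- jar: Amber glass jar, 68 mm diameter, 90 mm tall, right of the shoe brush; origin: centre of its underside. Not to be moved.
- last: Wooden shoe last (foot form), 240 x 86 x 75 mm, left of the chest; origin: centre of its underside. Not to be moved.
- heel: Black rubber shoe heel, 65 x 60 x 26 mm, flat on the bench right of the robot; origin: centre of its underside. Not to be moved.
Not all that is in view belongs to the job. Of the things that look like the brush, take the one that is nearest to the robot's base at the start.

How it is judged (in metres and radians):
On the way, in this order (a step that is already met when the one before it is completed fails the run):
1. the lid is open on its stop (over 1.66 rad) (value of joint lid above 1.66 rad), for 0.3 s.
2. with the lid open, the brush is lifted clear of the bench (value of joint lid above 1.6 rad and height (world z) of brush above 0.06 m), for 0.1 s.
At the end, for the whole second after the job is handed in: The lid stays open on its stop (over 1.62 rad); the brush is released and at rest, bristles down within 0.1 rad of level, flat on the cork mat (its underside less than 9 mm above the mat's underside) with its middle within 35 mm of the mat's middle (value of joint lid above 1.62 rad and horizontal distance between brush and pad below 0.035 m and z of brush in the frame of pad below 0.009 m and angle between brush's own z axis and vertical below 0.1 rad and linear speed of brush below 0.03 m/s); the robot touches nothing.
It fails at once if the lid is flung open or dropped (faster than 3 rad/s) (velocity of joint lid above 3 rad/s or velocity of joint lid below -3 rad/s).
It fails at once if the brush is dropped into the chest (faster than 0.7 m/s within 50 mm of the mat) (horizontal distance between brush and pad below 0.06 m and z of brush in the frame of pad below 0.05 m and linear speed of brush above 0.7 m/s).
It fails at once if another thing on the bench or in the chest is moved by more than 30 mm (distance of any of tin, block, hammer, dauber, jar, last, heel from where it was at the start of the episode above 0.03 m).
It also fails if it takes over 61 s, if anything falls off the work surface, if the arm or the gripper's body presses on something with over 40 N, if the wrist force passes 120 N, or if a joint passes its speed limit or range.

### The arm

A 6-joint arm with a two-finger parallel gripper is mounted at the origin on the work surface. World frame = base frame: x ahead of the robot, y to its left, z up, the work surface at z = 0. Lengths are in mm, angles in degrees, forces in N, time in s.
With the tool pointing down it reaches from about 425 to 1125 mm from the base axis. Payload 14.9 kg.
Tool frame: the origin (TCP) lies on the centre line of the jaws, within the pads' length; the fingertips stand robot.nose_length ahead of it and the grasp point (between the pads) is the TCP (robot.nose_length is the distance from the TCP to the fingertips, in mm); x points along the fingers, z is the direction in which the jaws open and shut, and the axes are right-handed (so a half turn about x gives the same grasp; the last joint's range is limited). The gripper opens to 91 mm and grips with 3 to 60 N. Pads are 32 mm wide; open, the fingers measure 118 mm over their backs; the gripper's body (76 mm by 178 mm) begins 60 mm behind the grasp point.
Start: joints at [62.836, 21.709, 99.362, -0, 58.929, -1.908], TCP at [298.673, 633.097, 195.132] pointing down, gripper open.
Joint ranges: [-158.91, 158.91], [-42.39, 125.64], [0.06, 152.35], [-60.88, 240.88], [17.5, 164.5], [-176.32, 176.32]. Speed limits (degrees/s): [108.29, 108.29, 136.94, 180, 180, 180].

### API

Orientations are given as a 3x3 rotation matrix whose columns are the frame's x, y, z axes.
In Python, from workcell import robot, vision gives the robot as it stands. The module is installed in compiled form; this text tells all that it offers.
- The arm moves only by the tool servo_tool, never from a script. Its argument "moves" is a list of rows, each a list of 7 numbers: the shift along the tool's x, y, z scaled (see below), then the turn, a rotation vector about the tool's x, y, z scaled (see below), then the closure, from 0 (fully open) to 1 (shut). In form: [[x, y, z, rx, ry, rz, claw], ...]. A call has 1 to 12 rows; each row shifts and turns the commanded pose from where the row before left it, along the tool's axes as they then stand; what a row does not reach is not made up. The controller multiplies each number of a shift by 0.025 m and each number of a turn by 4 degrees. A row lasts 1/12 s, in which the tool goes at most 41.7 mm and 7.16 degrees, less where a joint would pass 70% of its speed; a pose out of reach is approached as far as the arm can. A call with a number of a shift or a turn outside -1 to 1 is refused whole. A call with a gripper value outside its range is refused whole. The fingers move at their own pace and stop on an object; "newtons" is the grip in N (left out, the last holds). Time passes only in rows, so rows that do not move let the fingers close. It gives the time, the measured TCP pose, the force and the opening at its end, in the units of the state.
- robot.sense(): the state, without advancing time (a new reading comes with each control period).
- vision.capture(name): name is "side" or "top"; returns a dict with "pixels" (480x640x3 uint8, red, green, blue), "fx", "fy", "cx", "cy" (pixels), "k1" (the pictures are not rectified: a ray, as slopes to the right and down, at radius r is drawn at 1 + k1 r^2 times it, then the intrinsics apply), "rvec" (rotation vector, rad) and "tvec" (3), from world to camera coordinates, as OpenCV has them. Camera axes: x right, y down, z forward; pixel columns grow to the right and rows downward; lengths in mm; the calibration is good to about 2 mm. A picture is of the moment at which its call begins. There is no depth.
- robot.close_job(): hands the job in, once; it reports no verdict.
The state is a dict: "time_s": time; "qpos": joint angles; "joint_vel": joint speeds; "tau": joint torques, N m; "ee_pos": TCP position; "orientation": TCP orientation; "contact_force": force on the tool from outside, world axes, zero at the start; "moment": the same for the moment, N m; "grip_width": finger opening in mm.
Only numpy, scipy, OpenCV 4.12 (cv2) and the standard library are available. Lean on these libraries where they do the work, as an engineer would, in place of code of your own. Each camera call takes 0.05 s, during which the arm holds its last target. There are 200 camera calls.

## Working session

There is one attempt and no reset: what is moved stays moved. The work goes in short steps, Python scripts to look and compute and a tool call to move; the robot and the scene stay as the last step left them, time stands still between calls to the robot, and variables do not carry over. Pictures are saved under pics/ and viewed, about 8 in all and at most 12, crops included, and the job is handed in when it is done.

Besides the shell and the picture viewer there is one more tool, called after ">>>" as name([rows], argument=value, ...), one row to a line, values as JSON. servo_tool: Moves the arm, as the interface text tells. Its arguments: {"type":"object","properties":{"moves":{"type":"array"},"newtons":{"type":"number"}},"required":["moves"]}

```bash
mkdir -p pics; cat > h.py <<'E'
import numpy as np, cv2
from workcell import robot, vision
def cap(n,f=None):
    c=vision.capture(n)
    if f: cv2.imwrite(f'pics/{f}.png',c['pixels'][:,:,::-1])
    return c
def KD(c): return np.array([[c['fx'],0,c['cx']],[0,c['fy'],c['cy']],[0,0,1.]]),np.array([c['k1'],0,0,0.])
def ray(c,px):
    K,D=KD(c); u=cv2.undistortPoints(np.array(px,float).reshape(-1,1,2),K,D).reshape(-1,2)
    R=cv2.Rodrigues(np.array(c['rvec'],float))[0]; t=np.array(c['tvec'],float).ravel()
    return -R.T@t,np.c_[u,np.ones(len(u))]@R
def onz(c,px,z):
    o,d=ray(c,px); return o+d*((z-o[2])/d[:,2])[:,None]
def proj(c,P):
    K,D=KD(c); return cv2.projectPoints(np.array(P,float).reshape(-1,1,3),np.array(c['rvec'],float),np.array(c['tvec'],float),K,D)[0].reshape(-1,2)
E
python3 - <<'E'
from h import *
s=robot.sense(); print(s, robot.nose_length)
for n in('top','side'):
    c=cap(n,n+'0'); print({k:v for k,v in c.items() if k!='pixels'})
E
```

```text
{'time_s': 0.0, 'qpos': array([ 6.28374906e+01,  2.17388535e+01,  9.93955851e+01,  1.35852998e-03,
        5.89318479e+01, -1.90756259e+00]), 'joint_vel': array([ 0.06962433,  0.04871764,  0.07137775,  0.01487163, -0.10730832,
       -0.00743408]), 'tau': array([ 3.35843586e-03, -7.63704658e+01, -4.34385002e+01,  6.51966431e-02,
        4.22720681e-02, -8.22125344e-05]), 'ee_pos': array([298.44988865, 632.70807145, 194.48436172]), 'orientation': array([[-5.46220557e-04, -9.04413071e-01,  4.26657590e-01],
       [-1.02005477e-03,  4.26657935e-01,  9.04412498e-01],
       [-9.99999331e-01,  5.87945894e-05, -1.15560020e-03]]), 'contact_force': array([ 0.47030692, -0.51957138, -0.30433929]), 'moment': array([-0.0033375 ,  0.01593146, -0.0691713 ]), 'grip_width': 90.73330032980932} 19.0
{'fx': 499.03207567865434, 'fy': 499.03207567865434, 'cx': 315.303093911111, 'cy': 239.85442110830246, 'k1': -0.11386564307050565, 'rvec': array([ 2.17604587, -2.11840652,  0.16985748]), 'tvec': array([ -24.96213178,  603.61697338, 1150.27542901])}
{'fx': 584.2736886464285, 'fy': 584.2736886464285, 'cx': 313.78375169387436, 'cy': 243.25017770882445, 'k1': -0.13415460923091097, 'rvec': array([ 2.38731873, -0.51749343,  0.17378753]), 'tvec': array([-549.53970152,  257.88409184, 1618.70084487])}
```

View pics/top0.png

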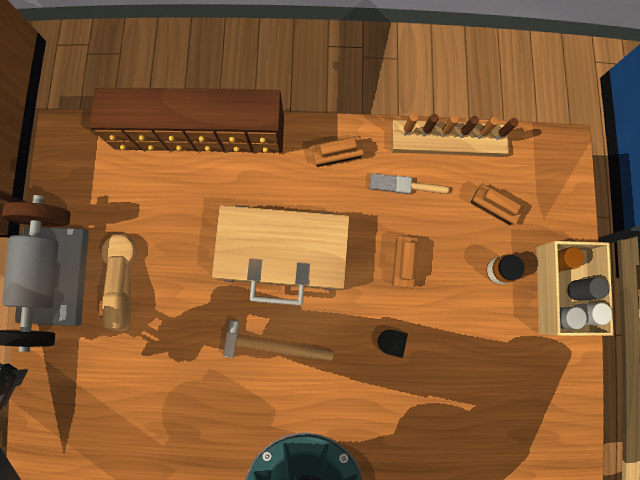

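View pics/side0.png

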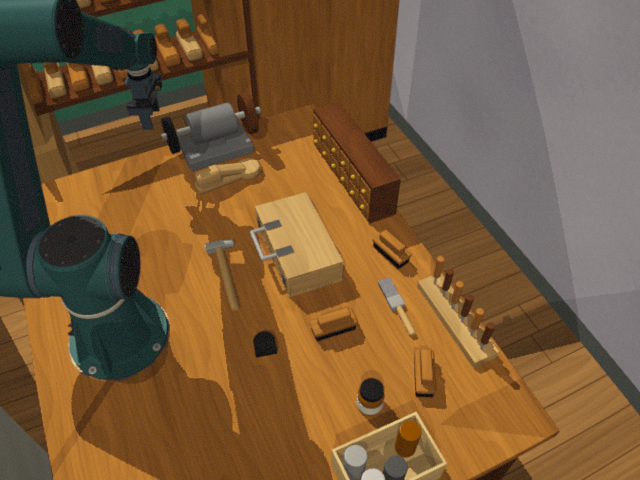

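Top view: the lid spans about (213..349, 206..290) and the bow bar runs (251,299)–(302,303). The hammer is at (275,340), heel (392,343), jar (508,268) and last (117,280). There are three brush candidates: (407,261), (338,151) and (499,203). The one nearest the base, by far, is (407,261), which is also (333,323) in the side view. I'll measure it and check it in a crop.

```bash
python3 - <<'E'
from h import *
c=cap('top'); s=cap('side')
P=onz(c,[[219,206],[349,215],[345,288],[213,278]],90); print('lid',P.round())
B=onz(c,[[251,299],[302,303]],85); print('bar',B.round())
for px in [[407,261],[338,151],[499,203]]: print('cand',px,onz(c,[px],60).round())
im=c['pixels'][:,:,::-1].copy(); im2=s['pixels'][:,:,::-1]
a=cv2.resize(im[225:315,200:440],None,fx=3.3,fy=3.3,interpolation=cv2.INTER_CUBIC)
b=cv2.resize(im2[180:350,240:380],None,fx=1.75,fy=1.75,interpolation=cv2.INTER_CUBIC)
o=np.zeros((600,800,3),np.uint8); o[:a.shape[0],:a.shape[1]]=a; o[300:300+b.shape[0],:b.shape[1]]=b
d=cv2.resize(im[230:295,385:440],None,fx=4.5,fy=4.5,interpolation=cv2.INTER_CUBIC); o[300:300+d.shape[0],400:400+d.shape[1]]=d[:300]
cv2.imwrite('pics/crop1.png',o)
E
```

```text
lid [[671. 218.  90.]
 [658. -85.  90.]
 [488. -79.  90.]
 [503. 223.  90.]]
bar [[458. 134.  85.]
 [452.  18.  85.]]
cand [407, 261] [[ 557. -227.   60.]]
cand [338, 151] [[823. -58.  60.]]
cand [499, 203] [[ 705. -455.   60.]]
```

View pics/crop1.png

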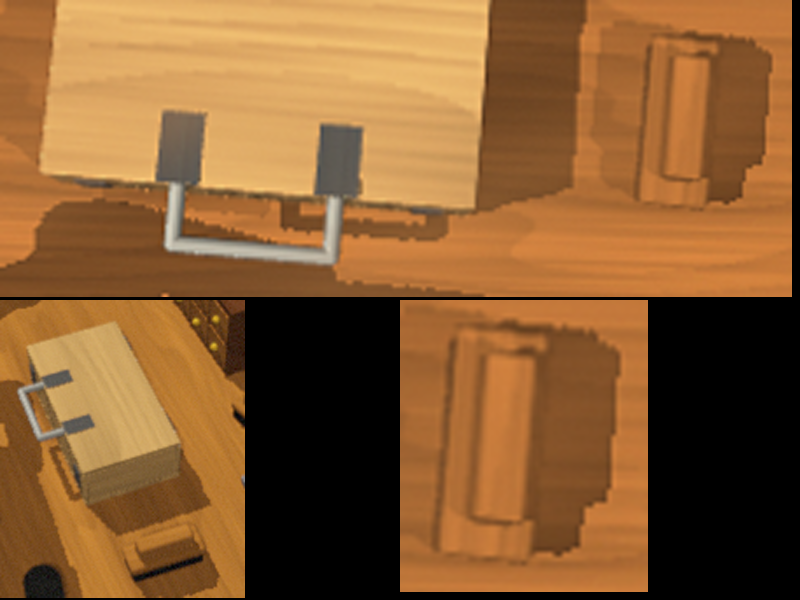

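The crop shows the bow handle and a brush with a raised grip and black bristles, so the choice at (407,261) stands. I'll come down on the bar with the jaws along the chest's x, grip it lightly, and follow the arc.

>>> servo_tool([
  [0, 0, 0, 1, 0, 0, 0.62],
  [0, 0, 0, 1, 0, 0, 0.62],
  [0, 0, 0, 1, 0, 0, 0.62],
  [0, 0, 0, 1, 0, 0, 0.62],
  [0, 0, 0, 1, 0, 0, 0.62],
  [0, 0, 0, 1, 0, 0, 0.62],
  [0, 0, 0, 1, 0, 0, 0.62],
  [0, 0, 0, 1, 0, 0, 0.62],
  [0, 0, 0, 1, 0, 0, 0.62],
  [0, 0, 0, 1, 0, 0, 0.62],
  [0, 0, 0, 1, 0, 0, 0.62],
  [0, 0, 0, 1, 0, 0, 0.62],
], newtons=20)

```text
time_s: 1.2
ee_pos: [298.6, 633.0, 194.9]
orientation: [[-0.0, -0.285, 0.959], [-0.0, 0.959, 0.285], [-1.0, -0.0, -0.0]]
contact_force: [0.4, 0.6, 0.3]
grip_width: 35.0
```

>>> servo_tool([
  [0, 0, 0, 1, 0, 0, 0.62],
  [0, 0, 0, 1, 0, 0, 0.62],
  [0, 0, 0, 1, 0, 0, 0.62],
  [0, 0, 0, 1, 0, 0, 0.62],
  [0, 0, 0, 0.75, 0, 0, 0.62],
  [0, -1, 0.3, 0, 0, 0, 0.62],
  [0, -1, 0.3, 0, 0, 0, 0.62],
  [0, -1, 0.3, 0, 0, 0, 0.62],
  [0, -1, 0.3, 0, 0, 0, 0.62],
  [0, -1, 0.3, 0, 0, 0, 0.62],
  [0, -1, 0.3, 0, 0, 0, 0.62],
  [0, -1, 0.3, 0, 0, 0, 0.62],
])

```text
time_s: 2.2
ee_pos: [344.3, 454.9, 195.0]
orientation: [[-0.0, 0.039, 0.999], [-0.0, 0.999, -0.039], [-1.0, -0.0, -0.0]]
contact_force: [0.0, 0.2, -0.2]
grip_width: 34.8
```

>>> servo_tool([
  [0, -1, 0.3, 0, 0, 0, 0.62],
  [0, -1, 0.3, 0, 0, 0, 0.62],
  [0, -1, 0.3, 0, 0, 0, 0.62],
  [0, -1, 0.3, 0, 0, 0, 0.62],
  [0, -1, 0.3, 0, 0, 0, 0.62],
  [0, -1, 0.4, 0, 0, 0, 0.62],
  [0, -1, 0.4, 0, 0, 0, 0.62],
  [0, -1, 0.4, 0, 0, 0, 0.62],
  [0, -1, 0.4, 0, 0, 0, 0.62],
  [0, -1, 0.4, 0, 0, 0, 0.62],
  [0, -1, 0.4, 0, 0, 0, 0.62],
  [0, -1, 0.4, 0, 0, 0, 0.62],
])

```text
time_s: 3.2
ee_pos: [440.1, 150.9, 195.2]
orientation: [[0.0, 0.039, 0.999], [0.0, 0.999, -0.039], [-1.0, 0.0, 0.0]]
contact_force: [0.5, -0.4, -0.2]
grip_width: 34.9
```

```bash
cat >> h.py <<'E'
def go(p):
    s=robot.sense(); R=np.array(s['orientation']); e=np.array(s['ee_pos'])
    print('t',round(s['time_s'],2),'ee',e.round(1),'yaw_z',round(np.degrees(np.arctan2(R[1,2],R[0,2])),2),'down',R[:,0].round(3),'w',round(s['grip_width'],1),'F',np.round(s['contact_force'],1))
    print('units',(R.T@(np.array(p,float)-e)/25).round(2))
E
python3 - <<'E'
from h import *
go([455,76,120])
E
```

```text
t 3.2 ee [440.1 150.9 195.2] yaw_z -2.25 down [ 0.  0. -1.] w 34.9 F [ 0.5 -0.4 -0.2]
units [ 3.01 -2.97  0.71]
```

>>> servo_tool([
  [0.5, -1, 0.25, 0, 0, 0, 0.64],
  [0.5, -1, 0.25, 0, 0, 0, 0.64],
  [0.5, -1, 0.2, 0, 0, 0, 0.64],
  [0.5, 0, 0, 0, 0, 0, 0.64],
  [0.5, 0, 0, 0, 0, 0, 0.64],
  [0.5, 0, 0, 0, 0, 0, 0.64],
  [0, 0, 0, 0, 0, 0, 0.64],
])

```text
time_s: 3.78
ee_pos: [453.1, 76.2, 118.2]
orientation: [[-0.003, 0.04, 0.999], [-0.0, 0.999, -0.04], [-1.0, -0.0, -0.003]]
contact_force: [-1.2, 0.6, -0.3]
grip_width: 33.0
```

```bash
python3 - <<'E'
from h import *
go([455,76,85])
c=cap('top');s=cap('side')
for k,v in(('top',c),('side',s)): print(k,proj(v,[[455,76,85],[458,134,85],[452,18,85]]).round())
a=cv2.resize(c['pixels'][230:330,200:360,::-1],None,fx=3.7,fy=3.7); b=cv2.resize(s['pixels'][170:310,200:360,::-1],None,fx=1.6,fy=1.6)
a=a[:,:540]; o=np.zeros((600,800,3),np.uint8); o[:a.shape[0],:a.shape[1]]=a; o[370:370+b.shape[0],:b.shape[1]]=b; cv2.imwrite('pics/c2.png',o)
E
```

```text
t 3.78 ee [453.1  76.2 118.2] yaw_z -2.28 down [-0.003 -0.    -1.   ] w 33.0 F [-1.2  0.6 -0.3]
units [ 1.33 -0.    0.08]
top [[277. 301.]
 [251. 299.]
 [302. 303.]]
side [[257. 245.]
 [251. 231.]
 [263. 259.]]
```

View pics/c2.png

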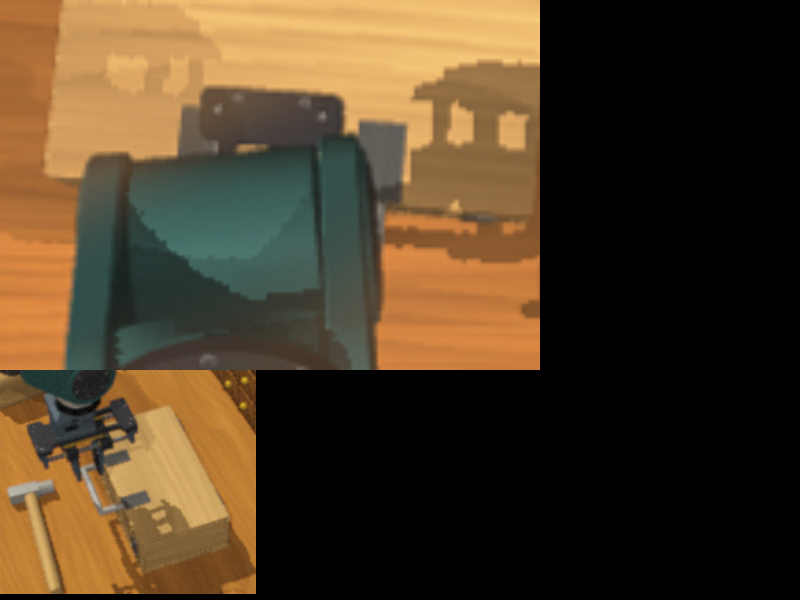

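The top view is blocked by the arm. The side crop shows the open fingers straddling the bar at about (257,245), as projected. Next: go down and close.

>>> servo_tool([
  [0.4, 0, 0, 0, 0, 0, 0.64],
  [0.4, 0, 0.05, 0, 0, 0, 0.64],
  [0.4, 0, 0, 0, 0, 0, 0.64],
  [0.1, 0, 0, 0, 0, 0, 0.64],
  [0, 0, 0, 0, 0, 0, 1],
  [0, 0, 0, 0, 0, 0, 1],
  [0, 0, 0, 0, 0, 0, 1],
  [0, 0, 0, 0, 0, 0, 1],
  [0, 0, 0, 0, 0, 0, 1],
])

```text
time_s: 4.63
ee_pos: [455.9, 76.5, 88.0]
orientation: [[0.001, 0.039, 0.999], [0.0, 0.999, -0.039], [-1.0, 0.0, 0.001]]
contact_force: [-0.3, 0.5, 0.7]
grip_width: 2.4
```

Width is 2.4, so the bar isn't between the pads. I'll look.

```bash
python3 - <<'E'
from h import *
s=cap('side'); go([455,76,85])
print(proj(s,[[455,76,85],[456,76.5,88],[456,76.5,69]]))
cv2.imwrite('pics/c3.png',cv2.resize(s['pixels'][200:300,210:340,::-1],None,fx=6,fy=6,interpolation=cv2.INTER_CUBIC))
E
```

```text
t 4.68 ee [455.8  76.5  87.9] yaw_z -2.26 down [ 0.  0. -1.] w 1.1 F [ 0.7 -0.2  0.6]
units [ 0.12 -0.02 -0.03]
[[257.09101059 244.94852835]
 [257.26130819 244.06148296]
 [257.81318673 248.21642903]]
```

View pics/c3.png

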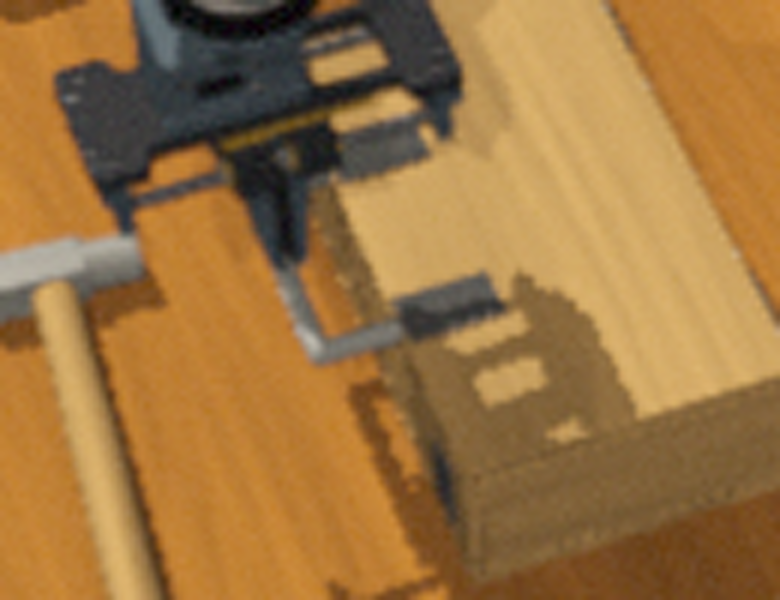

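```bash
python3 - <<'E'
from h import *
s=cap('side'); R=cv2.Rodrigues(np.array(s['rvec']))[0]; print('cam',(-R.T@np.array(s['tvec'])).round())
im=cv2.resize(s['pixels'][215:275,235:305,::-1],None,fx=10,fy=10,interpolation=cv2.INTER_NEAREST)
for x,y,z,col in [(456,76.5,88,(0,0,255)),(456,76.5,69,(0,255,255)),(442,60.5,69,(0,255,0)),(470,60.5,69,(0,255,0)),(442,60.5,88,(255,0,0)),(470,60.5,88,(255,0,0))]:
    p=proj(s,[[x,y,z]])[0]; print((x,y,z),p.round(1)); q=((p-[235,215]+.5)*10).astype(int); cv2.circle(im,tuple(map(int,q)),5,col,2)
cv2.imwrite('pics/c4.png',im)
E
```

```text
cam [  167. -1012.  1392.]
(456, 76.5, 88) [257.3 244.1]
(456, 76.5, 69) [257.8 248.2]
(442, 60.5, 69) [255.3 253.5]
(470, 60.5, 69) [264.2 250.5]
(442, 60.5, 88) [254.7 249.4]
(470, 60.5, 88) [263.7 246.3]
```

View pics/c4.png

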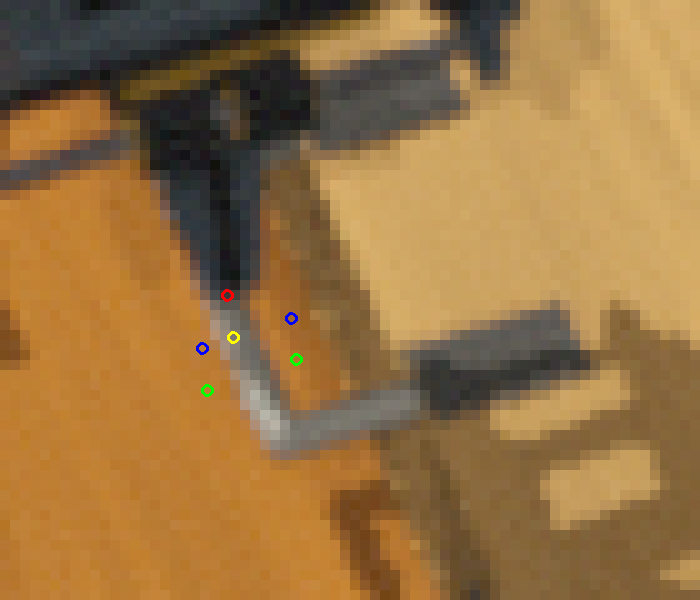

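In the overlay, the closed tips end near (258,244), just above the bar. They look roughly 20 mm higher than the stated TCP and nose length imply. Reopen, go about 20 mm deeper (free space below), and close again.

>>> servo_tool([
  [0, 0, 0, 0, 0, 0, 0.64],
  [0, 0, 0, 0, 0, 0, 0.64],
  [0, 0, 0, 0, 0, 0, 0.64],
  [0, 0, 0, 0, 0, 0, 0.64],
  [0.3, 0, 0, 0, 0, 0, 0.64],
  [0.3, 0, 0, 0, 0, 0, 0.64],
  [0.2, 0, 0, 0, 0, 0, 0.64],
  [0, 0, 0, 0, 0, 0, 1],
  [0, 0, 0, 0, 0, 0, 1],
  [0, 0, 0, 0, 0, 0, 1],
  [0, 0, 0, 0, 0, 0, 1],
  [0, 0, 0, 0, 0, 0, 1],
])

```text
time_s: 5.73
ee_pos: [456.7, 76.5, 68.1]
orientation: [[0.002, 0.039, 0.999], [0.0, 0.999, -0.039], [-1.0, 0.0, 0.002]]
contact_force: [5.6, -1.3, -2.3]
grip_width: 10.5
```

The width is now 10.5 mm, so the bar is between the pads, probably near the tips. Go 12 mm deeper and regrip.

>>> servo_tool([
  [0, 0, 0, 0, 0, 0, 0.7],
  [0, 0, 0, 0, 0, 0, 0.7],
  [0, 0, 0, 0, 0, 0, 0.7],
  [0.25, 0, 0, 0, 0, 0, 0.7],
  [0.25, 0, 0, 0, 0, 0, 0.7],
  [0, 0, 0, 0, 0, 0, 1],
  [0, 0, 0, 0, 0, 0, 1],
  [0, 0, 0, 0, 0, 0, 1],
  [0, 0, 0, 0, 0, 0, 1],
])

```text
time_s: 6.48
ee_pos: [456.8, 76.5, 55.4]
orientation: [[0.002, 0.04, 0.999], [0.0, 0.999, -0.04], [-1.0, 0.0, 0.002]]
contact_force: [5.1, -3.3, -2.1]
grip_width: 11.0
```

```bash
python3 - <<'E'
from h import *
go([455,76,85]); c=cap('side','side5')
cv2.imwrite('pics/c5.png',cv2.resize(c['pixels'][190:270,210:310,::-1],None,fx=7,fy=7,interpolation=cv2.INTER_NEAREST))
E
```

```text
t 6.48 ee [456.8  76.5  55.4] yaw_z -2.27 down [ 0.002  0.    -1.   ] w 11.0 F [ 5.1 -3.3 -2.1]
units [-1.18 -0.02 -0.07]
```

View pics/c5.png

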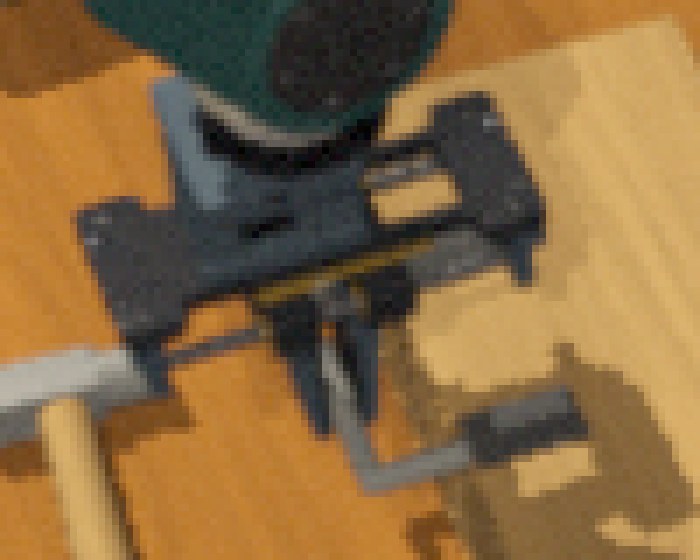

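The side crop shows the fingers on both sides of the bar, tips well below it near (255,252). Tips are therefore about 35 mm higher than the reading implies, which I'll allow for from now on. Next, the arc steps.

```bash
python3 - <<'E'
import numpy as np
th=np.linspace(0,1.70,25); th=1.70*(1-np.cos(np.pi*np.linspace(0,1,31)))/2*.6+.4*np.linspace(0,1.70,31)
X=-210*np.cos(th)+5*np.sin(th); Z=210*np.sin(th)+5*np.cos(th)
a=np.round(-Z/25,2); b=np.round(X/25,2)
print([[round(p,2),0,round(q,2)] for p,q in zip(np.diff(a),np.diff(b))]); print(np.diff(th).max()*12)
E
```

```text
[[np.float64(-0.21), 0, np.float64(0.01)], [np.float64(-0.26), 0, np.float64(0.01)], [np.float64(-0.31), 0, np.float64(0.03)], [np.float64(-0.35), 0, np.float64(0.05)], [np.float64(-0.38), 0, np.float64(0.07)], [np.float64(-0.43), 0, np.float64(0.1)], [np.float64(-0.45), 0, np.float64(0.14)], [np.float64(-0.48), 0, np.float64(0.17)], [np.float64(-0.49), 0, np.float64(0.21)], [np.float64(-0.51), 0, np.float64(0.26)], [np.float64(-0.5), 0, np.float64(0.3)], [np.float64(-0.5), 0, np.float64(0.35)], [np.float64(-0.49), 0, np.float64(0.4)], [np.float64(-0.45), 0, np.float64(0.43)], [np.float64(-0.43), 0, np.float64(0.48)], [np.float64(-0.39), 0, np.float64(0.5)], [np.float64(-0.35), 0, np.float64(0.53)], [np.float64(-0.31), 0, np.float64(0.54)], [np.float64(-0.25), 0, np.float64(0.56)], [np.float64(-0.21), 0, np.float64(0.55)], [np.float64(-0.17), 0, np.float64(0.54)], [np.float64(-0.12), 0, np.float64(0.52)], [np.float64(-0.08), 0, np.float64(0.51)], [np.float64(-0.06), 0, np.float64(0.47)], [np.float64(-0.02), 0, np.float64(0.43)], [np.float64(0.0), 0, np.float64(0.39)], [np.float64(0.01), 0, np.float64(0.35)], [np.float64(0.03), 0, np.float64(0.31)], [np.float64(0.03), 0, np.float64(0.26)], [np.float64(0.03), 0, np.float64(0.21)]]
0.9117141951980399
```

>>> servo_tool([
  [-0.2, 0, 0, 0, 0, 0, 1],
  [-0.26, 0, 0.02, 0, 0, 0, 1],
  [-0.32, 0, 0.03, 0, 0, 0, 1],
  [-0.35, 0, 0.05, 0, 0, 0, 1],
  [-0.38, 0, 0.07, 0, 0, 0, 1],
  [-0.43, 0, 0.1, 0, 0, 0, 1],
  [-0.45, 0, 0.14, 0, 0, 0, 1],
  [-0.48, 0, 0.17, 0, 0, 0, 1],
  [-0.49, 0, 0.21, 0, 0, 0, 1],
  [-0.51, 0, 0.26, 0, 0, 0, 1],
])

```text
time_s: 7.37
ee_pos: [485.4, 75.1, 153.4]
orientation: [[0.008, 0.039, 0.999], [-0.0, 0.999, -0.039], [-1.0, -0.0, 0.008]]
contact_force: [33.3, -6.6, -23.4]
grip_width: 11.2
```

The bar pulls the tool inward, toward the hinge, so the commanded radius is a bit too large. I'll add some +x and go on.

>>> servo_tool([
  [-0.1, 0, 0.25, 0, 0, 0, 1],
  [-0.3, 0, 0.3, 0, 0, 0, 1],
  [-0.48, 0, 0.35, 0, 0, 0, 1],
  [0, 0, 0, 0, 0, 0, 1],
])

```text
time_s: 7.7
ee_pos: [500.3, 74.3, 174.5]
orientation: [[-0.011, 0.039, 0.999], [-0.001, 0.999, -0.039], [-1.0, -0.001, -0.011]]
contact_force: [-39.4, -2.0, 28.1]
grip_width: 13.6
```

>>> servo_tool([
  [-0.3, 0, 0, 0, 0, 0, 1],
  [-0.3, 0, 0.2, 0, 0, 0, 1],
  [-0.3, 0, 0.25, 0, 0, 0, 1],
  [0, 0, 0, 0, 0, 0, 1],
  [0, 0, 0, 0, 0, 0, 1],
])

```text
time_s: 8.12
ee_pos: [516.9, 73.5, 196.5]
orientation: [[0.003, 0.04, 0.999], [-0.001, 0.999, -0.04], [-1.0, -0.001, 0.003]]
contact_force: [12.1, -5.3, -14.2]
grip_width: 11.4
```

>>> servo_tool([
  [-0.28, 0, 0.36, 0, 0, 0, 1],
  [-0.28, 0, 0.36, 0, 0, 0, 1],
  [-0.25, 0, 0.34, 0, 0, 0, 1],
  [-0.25, 0, 0.34, 0, 0, 0, 1],
  [-0.22, 0, 0.36, 0, 0, 0, 1],
  [-0.22, 0, 0.36, 0, 0, 0, 1],
  [-0.18, 0, 0.38, 0, 0, 0, 1],
  [-0.18, 0, 0.38, 0, 0, 0, 1],
  [0, 0, 0, 0, 0, 0, 1],
])

```text
time_s: 8.87
ee_pos: [589.0, 70.5, 243.8]
orientation: [[0.001, 0.04, 0.999], [-0.001, 0.999, -0.04], [-1.0, -0.001, 0.001]]
contact_force: [-3.5, -6.9, 5.9]
grip_width: 11.3
```

>>> servo_tool([
  [-0.14, 0, 0.4, 0, 0, 0, 1],
  [-0.14, 0, 0.4, 0, 0, 0, 1],
  [-0.1, 0, 0.41, 0, 0, 0, 1],
  [-0.1, 0, 0.41, 0, 0, 0, 1],
  [-0.06, 0, 0.42, 0, 0, 0, 1],
  [-0.06, 0, 0.42, 0, 0, 0, 1],
  [-0.02, 0, 0.42, 0, 0, 0, 1],
  [-0.02, 0, 0.42, 0, 0, 0, 1],
  [0.02, 0, 0.3, 0, 0, 0, 1],
  [0.02, 0, 0.3, 0, 0, 0, 1],
  [0, 0, 0, 0, 0, 0, 1],
])

```text
time_s: 9.78
ee_pos: [686.0, 66.5, 257.9]
orientation: [[-0.0, 0.04, 0.999], [-0.001, 0.999, -0.04], [-1.0, -0.001, -0.0]]
contact_force: [-0.9, -6.0, 2.0]
grip_width: 11.7
```

>>> servo_tool([
  [0.02, 0, 0.2, 0, 0, 0, 1],
  [0.02, 0, 0.2, 0, 0, 0, 1],
  [0.02, 0, 0.15, 0, 0, 0, 1],
  [0, 0, 0, 0, 0, 0, 1],
  [0, 0, 0, 0, 0, 0, 1],
])

```text
time_s: 10.2
ee_pos: [698.9, 66.0, 256.4]
orientation: [[-0.0, 0.04, 0.999], [-0.001, 0.999, -0.04], [-1.0, -0.001, -0.0]]
contact_force: [-1.2, -6.1, -0.1]
grip_width: 11.5
```

That puts the lid at about 1.70 rad. Release, retreat straight up, then step toward the brush side so the top view clears.

>>> servo_tool([
  [0, 0, 0, 0, 0, 0, 0.8],
  [0, 0, 0, 0, 0, 0, 0.7],
  [0, 0, 0, 0, 0, 0, 0.6],
  [0, 0, 0, 0, 0, 0, 0.6],
  [0, 0, 0, 0, 0, 0, 0.6],
  [-0.5, 0, 0, 0, 0, 0, 0.6],
  [-0.8, 0, 0, 0, 0, 0, 0.6],
  [-1, 0, 0, 0, 0, 0, 0.6],
  [-1, 0, -0.5, 0, 0, 0, 0.5],
  [0, -0.5, -1, 0, 0, 0, 0.3],
  [0, -1, -1, 0, 0, 0, 0],
  [0, -1, -1, 0, 0, 0, 0],
])

```text
time_s: 11.2
ee_pos: [608.0, 7.9, 340.2]
orientation: [[0.001, 0.038, 0.999], [0.0, 0.999, -0.038], [-1.0, 0.0, 0.001]]
contact_force: [1.2, -1.0, -0.3]
grip_width: 60.4
```

>>> servo_tool([
  [0, -1, -1, 0, 0, 0, 0],
  [0, -1, -1, 0, 0, 0, 0],
  [0, -1, -1, 0, 0, 0, 0],
  [0, -1, -1, 0, 0, 0, 0],
  [0, -1, -1, 0, 0, 0, 0],
  [0, -1, 0, 0, 0, 0, 0],
  [0, -1, 0, 0, 0, 0, 0],
  [0, -1, 0, 0, 0, 0, 0],
  [0, -1, 0, 0, 0, 0, 0],
  [0, -1, 0, 0, 0, 0, 0],
  [0, -1, 0, 0, 0, 0, 0],
  [0, -1, 0, 0, 0, 0, 0],
])

```text
time_s: 12.2
ee_pos: [472.0, -288.3, 340.1]
orientation: [[0.001, 0.039, 0.999], [-0.001, 0.999, -0.039], [-1.0, -0.0, 0.001]]
contact_force: [0.8, 0.3, -0.2]
grip_width: 91.1
```

```bash
python3 - <<'E'
from h import *
c=cap('top','top6');s=cap('side','side6')
g=np.array([[403.9,241],[415.7,241.5],[412.8,279.3],[401.2,278.9]]); P=onz(c,g,71); print(P.round()); m=P.mean(0); ax=(P[0]+P[1]-P[2]-P[3])/2; print(m,np.degrees(np.arctan2(ax[1],ax[0])),np.linalg.norm(ax))
go([m[0],m[1],150])
ch=np.array([580,69.3]); u=np.radians(-2.3); R=np.array([[np.cos(u),-np.sin(u)],[np.sin(u),np.cos(u)]])
for y in(-98,0,98):
  q=ch+R@[0,y]; print(y,q.round(),proj(c,[[*q,11]]).round())
a=cv2.resize(c['pixels'][160:320,190:450,::-1],None,fx=3,fy=3,interpolation=cv2.INTER_CUBIC); cv2.imwrite('pics/c6.png',a)
E
```

```text
[[ 603. -217.   71.]
 [ 603. -245.   71.]
 [ 513. -238.   71.]
 [ 514. -211.   71.]]
[ 558.31294668 -228.04522618   71.        ] -4.246410264976363 89.66702661347355
t 12.3 ee [ 472.  -289.5  339.8] yaw_z -2.38 down [ 0.001 -0.001 -1.   ] w 91.3 F [0.2 0.6 1.1]
units [7.59 2.61 3.34]
-98 [576. -29.] [[323. 253.]]
0 [580.  69.] [[283. 251.]]
98 [584. 167.] [[243. 248.]]
```

View pics/c6.png

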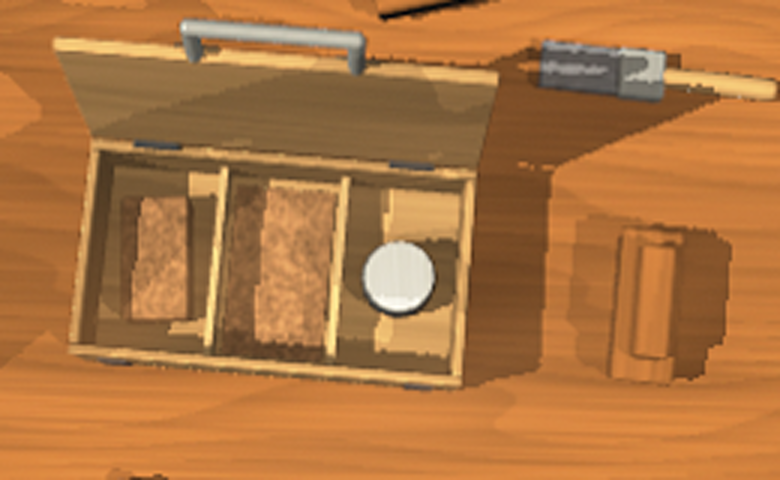

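The picture (crop ÷3 + (190,160)) shows the lid open and leaning back. The cork mat is in the middle compartment at (284,250), the block is left and the tin is right. Target is about (580,69), and the brush is at (558,-228) with yaw −4°. Next: go above the brush and turn the jaws across its grip.

>>> servo_tool([
  [0.9, 0.3, 0.42, 0, 0, 0, 0],
  [0.9, 0.33, 0.42, 0, 0, 0, 0],
  [0.9, 0.33, 0.42, 0, 0, 0, 0],
  [0.9, 0.33, 0.42, 0, 0, 0, 0],
  [0.9, 0.33, 0.42, 0, 0, 0, 0],
  [0.9, 0.33, 0.42, 0, 0, 0, 0],
  [0.9, 0.33, 0.42, 0, 0, 0, 0],
  [0.9, 0.33, 0.4, 0, 0, 0, 0],
  [0, 0, 0, -1, 0, 0, 0],
  [0, 0, 0, -1, 0, 0, 0],
  [0, 0, 0, -1, 0, 0, 0],
  [0, 0, 0, -1, 0, 0, 0],
])

```text
time_s: 13.3
ee_pos: [558.5, -224.4, 159.6]
orientation: [[0.0, -0.241, 0.97], [0.0, 0.97, 0.241], [-1.0, -0.0, 0.0]]
contact_force: [1.0, 0.2, -0.4]
grip_width: 91.4
```

>>> servo_tool([
  [0, 0, 0, -1, 0, 0, 0],
  [0, 0, 0, -1, 0, 0, 0],
  [0, 0, 0, -1, 0, 0, 0],
  [0, 0, 0, -1, 0, 0, 0],
  [0, 0, 0, -1, 0, 0, 0],
  [0, 0, 0, -1, 0, 0, 0],
  [0, 0, 0, -1, 0, 0, 0],
  [0, 0, 0, -1, 0, 0, 0],
  [0, 0, 0, -1, 0, 0, 0],
  [0, 0, 0, -1, 0, 0, 0],
  [0, 0, 0, -1, 0, 0, 0],
  [0, 0, 0, -1, 0, 0, 0],
])

```text
time_s: 14.3
ee_pos: [558.5, -224.5, 159.8]
orientation: [[0.001, -0.883, 0.47], [-0.0, 0.47, 0.883], [-1.0, -0.001, 0.0]]
contact_force: [-0.7, -0.5, -0.7]
grip_width: 91.0
```

>>> servo_tool([
  [0, 0, 0, -1, 0, 0, 0.2],
  [0, 0, 0, -1, 0, 0, 0.3],
  [0, 0, 0, -1, 0, 0, 0.3],
  [0, 0, 0, -1, 0, 0, 0.3],
  [0, 0, 0, -1, 0, 0, 0.3],
  [0, 0, 0, -1, 0, 0, 0.3],
  [0, 0, 0, 0, 0, 0, 0.3],
])

```text
time_s: 14.88
ee_pos: [558.5, -224.6, 159.8]
orientation: [[0.001, -0.998, 0.071], [-0.0, 0.071, 0.998], [-1.0, -0.001, -0.0]]
contact_force: [0.1, -0.2, 0.6]
grip_width: 63.9
```

```bash
python3 - <<'E'
from h import *
go([558.3,-228,60])
E
```

```text
t 14.88 ee [ 558.5 -224.6  159.8] yaw_z 85.95 down [ 0.001 -0.    -1.   ] w 63.9 F [ 0.1 -0.2  0.6]
units [ 3.99  0.   -0.14]
```

>>> servo_tool([
  [0.5, 0, -0.14, 0, 0, 0, 0.3],
  [0.8, 0, 0, 0, 0, 0, 0.3],
  [0.8, 0, 0, 0, 0, 0, 0.3],
  [0.8, 0, 0, 0, 0, 0, 0.3],
  [0.6, 0, 0, 0, 0, 0, 0.3],
  [0.5, 0, 0, 0, 0, 0, 0.3],
  [0, 0, 0, 0, 0, 0, 0.3],
  [0, 0, 0, 0, 0, 0, 0.3],
])

```text
time_s: 15.55
ee_pos: [557.6, -228.4, 58.4]
orientation: [[-0.001, -0.997, 0.075], [0.0, 0.075, 0.997], [-1.0, 0.001, 0.0]]
contact_force: [-0.1, -0.3, 0.7]
grip_width: 63.8
```

```bash
python3 - <<'E'
from h import *
go([558.3,-228,40]); s=cap('side')
im=cv2.resize(s['pixels'][265:365,275:385,::-1],None,fx=6,fy=6,interpolation=cv2.INTER_NEAREST)
for z,col in((41,(0,255,255)),(76,(0,0,255))):
  for y in(-260,-196):
    p=proj(s,[[558.3-16,y,z]])[0]; q=((p-[275,265]+.5)*6).astype(int); cv2.circle(im,tuple(map(int,q)),4,col,2)
cv2.imwrite('pics/c7.png',im)
E
```

```text
t 15.55 ee [ 557.6 -228.4   58.4] yaw_z 85.69 down [-0.001  0.    -1.   ] w 63.8 F [-0.1 -0.3  0.7]
units [ 0.74 -0.03  0.02]
```

View pics/c7.png

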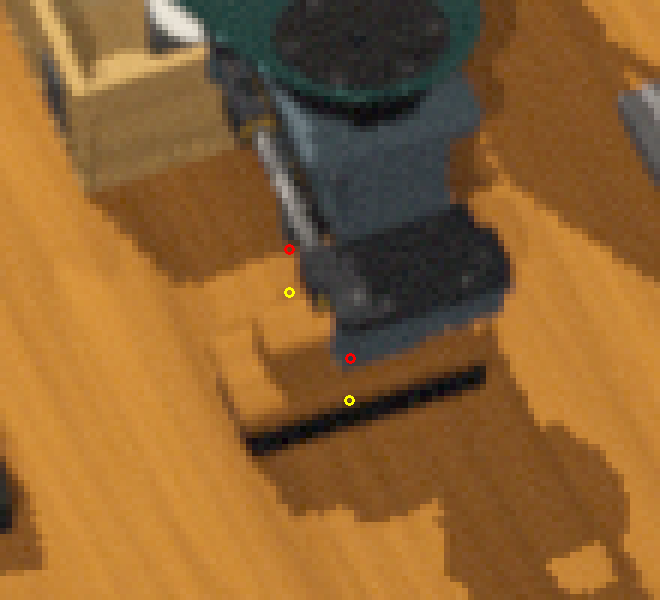

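The gripper's body hides the tips, but it is centred over the grip. Descend in small steps with force checks, then close.

>>> servo_tool([
  [0.3, 0, 0, 0, 0, 0, 0.3],
  [0.3, 0, 0, 0, 0, 0, 0.3],
  [0.2, 0, 0, 0, 0, 0, 0.3],
  [0.1, 0, 0, 0, 0, 0, 0.3],
  [0, 0, 0, 0, 0, 0, 0.3],
])

```text
time_s: 16.02
ee_pos: [557.4, -228.3, 35.7]
orientation: [[-0.001, -0.997, 0.074], [0.0, 0.074, 0.997], [-1.0, 0.001, 0.0]]
contact_force: [-0.1, -0.1, 0.2]
grip_width: 63.9
```

>>> servo_tool([
  [0, 0, 0, 0, 0, 0, 1],
  [0, 0, 0, 0, 0, 0, 1],
  [0, 0, 0, 0, 0, 0, 1],
  [0, 0, 0, 0, 0, 0, 1],
  [0, 0, 0, 0, 0, 0, 1],
  [0, 0, 0, 0, 0, 0, 1],
  [0, 0, 0, 0, 0, 0, 1],
], newtons=20)

```text
time_s: 16.6
ee_pos: [557.9, -228.6, 36.5]
orientation: [[0.0, -0.997, 0.074], [-0.0, 0.074, 0.997], [-1.0, -0.0, -0.0]]
contact_force: [-0.3, -0.9, 0.8]
grip_width: 27.9
```

Gripped at 27.9 mm, the grip's width. Lift, firm up the grip, and check.

>>> servo_tool([
  [0, 0, 0, 0, 0, 0, 1],
  [-0.2, 0, 0, 0, 0, 0, 1],
  [-0.4, 0, 0, 0, 0, 0, 1],
  [-0.6, 0, 0, 0, 0, 0, 1],
  [-0.6, 0, 0, 0, 0, 0, 1],
  [-0.6, 0, 0, 0, 0, 0, 1],
  [-0.6, 0, 0, 0, 0, 0, 1],
  [-0.6, 0, 0, 0, 0, 0, 1],
  [-0.6, 0, 0, 0, 0, 0, 1],
  [-0.6, 0, 0, 0, 0, 0, 1],
  [-0.4, 0, 0, 0, 0, 0, 1],
  [0, 0, 0, 0, 0, 0, 1],
], newtons=30)

```text
time_s: 17.6
ee_pos: [558.9, -229.0, 169.1]
orientation: [[0.003, -0.997, 0.074], [-0.001, 0.074, 0.997], [-1.0, -0.003, -0.001]]
contact_force: [1.0, 0.5, -2.2]
grip_width: 27.8
```

```bash
python3 - <<'E'
from h import *
go([580.5,68.5,166]); s=cap('side','side8')
cv2.imwrite('pics/c8.png',cv2.resize(s['pixels'][190:370,240:420,::-1],None,fx=3.3,fy=3.3,interpolation=cv2.INTER_CUBIC))
E
```

```text
t 17.6 ee [ 558.9 -229.   169.1] yaw_z 85.75 down [ 0.003 -0.001 -1.   ] w 27.8 F [ 1.   0.5 -2.2]
units [ 0.11  0.02 11.93]
```

View pics/c8.png

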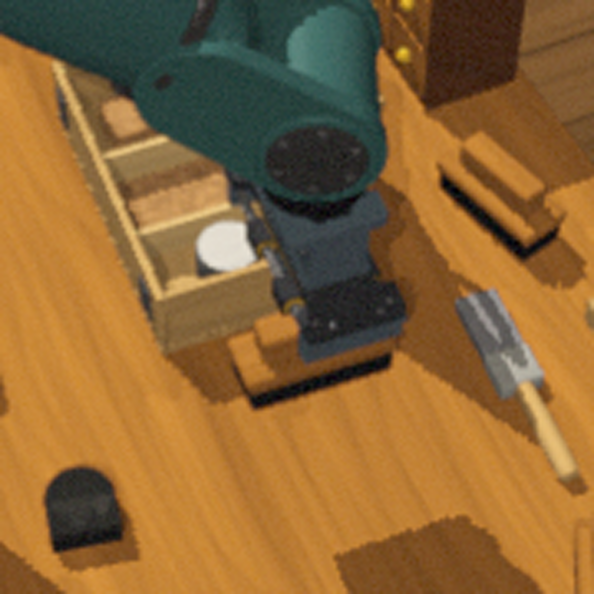

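The brush is held level and clear of the bench at crop (315,370). Carry it over the middle compartment.

>>> servo_tool([
  [0, 0, 0.4, 0, 0, 0, 1],
  [0, 0, 0.8, 0, 0, 0, 1],
  [0, 0, 1, 0, 0, 0, 1],
  [0, 0, 1, 0, 0, 0, 1],
  [0, 0, 1, 0, 0, 0, 1],
  [0, 0, 1, 0, 0, 0, 1],
  [0, 0, 1, 0, 0, 0, 1],
  [0, 0, 1, 0, 0, 0, 1],
  [0, 0, 1, 0, 0, 0, 1],
  [0, 0, 1, 0, 0, 0, 1],
  [0, 0, 1, 0, 0, 0, 1],
  [0, 0, 1, 0, 0, 0, 1],
])

```text
time_s: 18.65
ee_pos: [577.6, 52.5, 165.2]
orientation: [[-0.002, -0.997, 0.074], [-0.0, 0.074, 0.997], [-1.0, 0.002, -0.0]]
contact_force: [-0.0, -0.1, -1.6]
grip_width: 27.5
```

>>> servo_tool([
  [0, 0, 0.6, 0, 0, 0, 1],
  [0, 0, 0.15, 0, 0, 0, 1],
  [0, 0, 0, -0.5, 0, 0, 1],
  [0, 0, 0, 0, 0, 0, 1],
])

```text
time_s: 18.98
ee_pos: [579.3, 69.8, 165.5]
orientation: [[-0.002, -0.999, 0.037], [-0.0, 0.037, 0.999], [-1.0, 0.001, -0.0]]
contact_force: [-0.7, -0.5, -2.0]
grip_width: 27.9
```

```bash
python3 - <<'E'
from h import *
c=cap('top'); s=cap('side')
cc=np.load('x.npy') if 0 else None
print('mat centre',onz(c,[[284,249.5]],11))
go([580.5,68.5,47])
im=s['pixels'][150:310,220:370,::-1]; cv2.imwrite('pics/c9.png',cv2.resize(im,None,fx=3.7,fy=3.7,interpolation=cv2.INTER_CUBIC))
E
```

```text
mat centre [[583.1588811   67.32167602  11.        ]]
t 19.08 ee [579.5  69.2 165.8] yaw_z 87.68 down [-0.001 -0.    -1.   ] w 27.7 F [ 0.4  0.4 -1.6]
units [ 4.75 -0.05 -0.03]
```

View pics/c9.png

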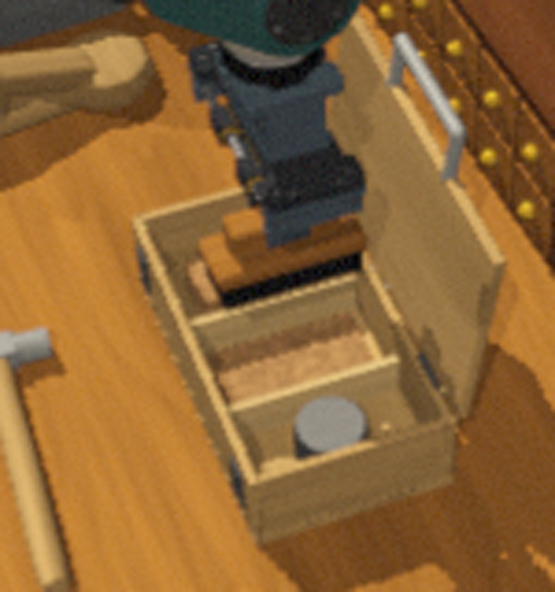

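The held brush is above the compartments; it appears shifted up-left because of its height. The chest is clear and the lid open. Mat contact is expected at ee z ≈ 47. Lower to a few mm above it, then feel for contact.

>>> servo_tool([
  [0.3, -0.1, 0, 0, 0, 0, 1],
  [0.6, 0, 0, 0, 0, 0, 1],
  [0.6, 0, 0, 0, 0, 0, 1],
  [0.6, 0, 0, 0, 0, 0, 1],
  [0.6, 0, 0, 0, 0, 0, 1],
  [0.5, 0, 0, 0, 0, 0, 1],
  [0.4, 0, 0, 0, 0, 0, 1],
  [0.4, 0, 0, 0, 0, 0, 1],
  [0.3, 0, 0, 0, 0, 0, 1],
  [0.2, 0, 0, 0, 0, 0, 1],
  [0, 0, 0, 0, 0, 0, 1],
])

```text
time_s: 20.0
ee_pos: [582.1, 69.2, 53.0]
orientation: [[-0.001, -0.999, 0.04], [-0.0, 0.04, 0.999], [-1.0, 0.001, -0.0]]
contact_force: [-0.7, 0.1, -1.5]
grip_width: 27.9
```

>>> servo_tool([
  [0.08, 0, 0, 0, 0, 0, 1],
  [0.05, 0, 0, 0, 0, 0, 1],
  [0, 0, 0, 0, 0, 0, 1],
  [0, 0, 0, 0, 0, 0, 1],
])

```text
time_s: 20.33
ee_pos: [582.8, 69.4, 51.0]
orientation: [[0.001, -0.999, 0.039], [0.0, 0.039, 0.999], [-1.0, -0.001, 0.0]]
contact_force: [-0.1, -0.3, -0.7]
grip_width: 27.7
```

>>> servo_tool([
  [0.08, 0, 0, 0, 0, 0, 1],
  [0, 0, 0, 0, 0, 0, 1],
  [0, 0, 0, 0, 0, 0, 1],
])

```text
time_s: 20.58
ee_pos: [582.5, 69.3, 48.6]
orientation: [[-0.0, -0.999, 0.039], [-0.0, 0.039, 0.999], [-1.0, 0.0, -0.0]]
contact_force: [0.1, 0.2, -1.9]
grip_width: 28.4
```

>>> servo_tool([
  [0.06, 0, 0, 0, 0, 0, 1],
  [0, 0, 0, 0, 0, 0, 1],
  [0, 0, 0, 0, 0, 0, 1],
])

```text
time_s: 20.83
ee_pos: [582.7, 69.2, 47.3]
orientation: [[0.0, -0.999, 0.039], [-0.0, 0.039, 0.999], [-1.0, -0.0, -0.0]]
contact_force: [0.2, -2.1, 2.9]
grip_width: 27.7
```

Contact: Fz went from −1.9 to +2.9 at ee z 47.3, as expected. Open modestly and withdraw.

>>> servo_tool([
  [0, 0, 0, 0, 0, 0, 0.66],
  [0, 0, 0, 0, 0, 0, 0.6],
  [0, 0, 0, 0, 0, 0, 0.52],
  [0, 0, 0, 0, 0, 0, 0.52],
  [0, 0, 0, 0, 0, 0, 0.52],
  [-0.3, 0, 0, 0, 0, 0, 0.52],
  [-0.6, 0, 0, 0, 0, 0, 0.52],
  [-0.8, 0, 0, 0, 0, 0, 0.52],
  [-1, 0, 0, 0, 0, 0, 0.52],
  [-1, 0, 0, 0, 0, 0, 0.52],
  [-1, 0, 0, 0, 0, 0, 0.52],
  [-1, 0, 0, 0, 0, 0, 0.52],
])

```text
time_s: 21.83
ee_pos: [582.3, 69.3, 191.4]
orientation: [[0.0, -0.999, 0.039], [0.0, 0.039, 0.999], [-1.0, -0.0, 0.0]]
contact_force: [-0.2, 0.3, 0.3]
grip_width: 43.6
```

>>> servo_tool([
  [-1, 0, -0.5, 0, 0, 0, 0.52],
  [-1, 0, -1, 0, 0, 0, 0.52],
  [0, 0.3, -1, 0, 0, 0, 0.52],
  [0, 0.3, -1, 0, 0, 0, 0.52],
  [0, 0.3, -1, 0, 0, 0, 0.52],
  [0, 0.3, -1, 0, 0, 0, 0.52],
  [0, 0.3, -1, 0, 0, 0, 0.52],
  [0, 0.3, -1, 0, 0, 0, 0.52],
  [0, 0.3, -1, 0, 0, 0, 0.52],
  [0, 0.3, -1, 0, 0, 0, 0.52],
  [0, 0, -1, 0, 0, 0, 0.52],
  [0, 0, -0.8, 0, 0, 0, 0.52],
])

```text
time_s: 22.83
ee_pos: [510.9, -212.1, 240.4]
orientation: [[0.001, -0.999, 0.04], [-0.0, 0.04, 0.999], [-1.0, -0.001, -0.0]]
contact_force: [-0.3, 0.3, 0.1]
grip_width: 43.8
```

```bash
python3 - <<'E'
from h import *
go([0,0,0]); c=cap('top','topF'); s=cap('side')
a=cv2.resize(c['pixels'][150:320,200:370,::-1],(400,400),interpolation=cv2.INTER_CUBIC); b=cv2.resize(s['pixels'][150:320,220:390,::-1],(400,400),interpolation=cv2.INTER_CUBIC)
cv2.imwrite('pics/c10.png',np.hstack([a,b]))
E
```

```text
t 22.83 ee [ 510.9 -212.1  240.4] yaw_z 87.71 down [ 0.001 -0.    -1.   ] w 43.8 F [-0.3  0.3  0.1]
units [ 9.6  20.76  7.67]
```

View pics/c10.png

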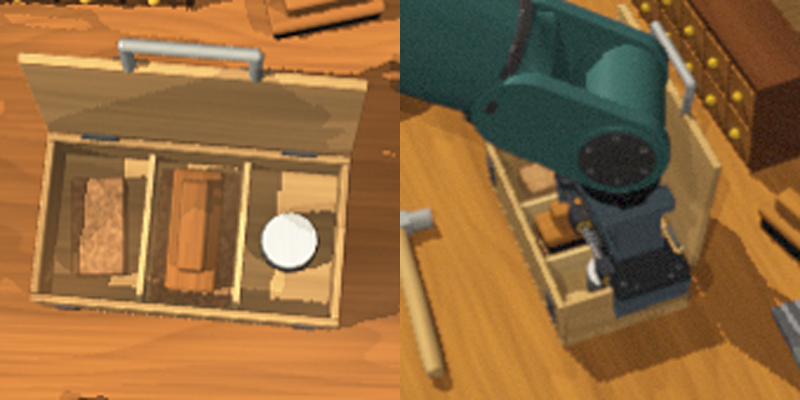

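The brush sits flat and centred on the mat in the middle compartment (top crop ≈(195,230)). Block and tin are undisturbed, the lid is open, and the arm is clear. Handing in.

```bash
python3 -c "
from workcell import robot; print(robot.close_job())"
```

```text
the job is handed in; nothing more can be done
None
```

The lid is open on its stop and the shoe brush is flat, bristles down, on the cork mat in the middle compartment. I handed the job in about 23 s into the run; no verdict was reported.

**What I did:**
- **Lid:** I gripped the bow bar lightly, followed its arc to about 1.70 rad and let go, and the lid stayed back on its stop.
- **Brush:** I took the brush nearest the base by its grip, and the jaws closed to 27.9 mm. I set it down at under 5 N, then opened the jaws and pulled back.

**Last checks:**
- **Top view:** the lid is open, the brush is centred and flat on the mat, and the block and tin are where they were.
- **Side view:** the arm covered much of this picture, so it confirms less.
- **Other items:** I did not measure the hammer, dauber, jar, last or heel again at the end.
- **Contact:** the force on the tool was about zero at hand-in.

**What disagreed:**
- **Fingertip height:** my first close on the bar missed. The tips stood about 35 mm higher than the TCP reading and `nose_length` imply, so I allowed for that and the second close held.
- **Force on the lid:** about 48 N showed at the wrist partway through the swing, until I corrected the arc. That is under the 120 N wrist limit. It was the fingers on the bar, so I don't expect it to count against the 40 N limit on the arm and gripper body.

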